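# Lever open a chocolate mould and pack the bar

### The arm

A 7-joint arm with a two-finger parallel gripper is mounted at the origin on the work surface. World frame = base frame: x ahead of the robot, y to its left, z up, the work surface at z = 0. Lengths are in mm, angles in rad, forces in N, time in s.
With the tool pointing down it reaches from about 425 to 950 mm from the base axis. Payload 4.7 kg.
Tool frame: the origin (TCP) lies at the very end of the fingers, on their centre line; the grasp point (between the pads) lies 19 mm behind it; z points along the fingers, y is the line along which they close (so a half turn about z gives the same grasp; the last joint's range is limited). The gripper opens to 85 mm and grips with 20 to 120 N. Pads are 22 mm wide; open, the fingers measure 114 mm over their backs; the gripper's body (76 mm by 85 mm) begins 54 mm behind the grasp point. The pads swing forward as they close: fully open they stand 13 mm farther back than shut.
Start: joints at [-1.211, 0.469, -0.049, 1.532, 0.024, 1.141, -0.082], TCP at [255.84, 624.655, 231.335] pointing down, gripper open.
Joint ranges: [-2.59, 2.59], [-0.33, 1.99], [-1.39, 1.29], [0.1, 2.45], [-1.04, 4.18], [0.21, 1.99], [-2.66, 2.66]. Speed limits (rad/s): [2.57, 2.57, 3.14, 3.14, 3.14, 3.14, 3.14].

### API

Orientations are given as a unit quaternion [w, x, y, z].
In Python, from bench import ctrl, snapshot, camera_params, ticket gives the robot as it stands.
- The arm moves only by the tool send_rows, never from a script. Its argument "commands" is a list of rows, each an object of numbers: "x", "y", "z": the shift along the tool's x, y, z each as a share of 4 cm, from -1 to 1; "rx", "ry", "rz": the turn, a rotation vector about the tool's x, y, z each as a share of pi/2 rad, from -1 to 1; "grip": the opening, from 0 (shut) to 1 (fully open). A call has exactly 10 rows; each row shifts and turns the commanded pose from where the row before left it, along the tool's axes as they then stand; what a row does not reach is not made up. A row lasts 1/8 s, in which the tool goes at most 62.5 mm and 10.7 degrees, less where a joint would pass 70% of its speed; a pose out of reach is approached as far as the arm can. A call with a number of a shift or a turn outside -1 to 1 is refused whole. A call with a gripper value outside its range is refused whole. The fingers move at their own pace and stop on an object; "newtons" is the grip in N (left out, the last holds). Time passes only in rows, so rows that do not move let the fingers close, or fill a call up. It gives the time, the measured TCP pose, the force, the opening and the grip force at its end, in the units of the state.
- ctrl.read_state(): the state, without advancing time (a new reading comes with each control period).
- snapshot(name): name is "side" or "top" or "wrist"; returns (picture, depth): 420x560x3 uint8, blue, green, red; 420x560 float32, mm along the optical axis (not along the pixel's ray), 0 where there is no reading.
- camera_params(name): a dict with "mtx" (3x3 intrinsics, pixels), "k1" (the pictures are not rectified: a ray, as slopes to the right and down, at radius r is drawn at 1 + k1 r^2 times it, then the intrinsics apply), "origin" and "rotation" of the camera in the world. Camera axes: x right, y down, z forward; pixel columns grow to the right and rows downward; lengths in mm; the calibration is good to about 2 mm. A picture is of the moment at which its call begins: read the wrist's pose just before it. camera_params takes no time and is no camera call; for the wrist camera it gives the pose at the moment of the call.
- ticket.sign_off(): hands the job in; it is judged then, once.
The state is a dict: "time_s": time; "qpos": joint angles; "qd": joint speeds; "joint_torque": joint torques, N m; "position": TCP position; "orientation": TCP orientation; "contact_force": force on the tool from outside, world axes, zero at the start; "moment": the same for the moment, N m; "grip_width": finger opening in mm; "gripper_force": force on a finger pad.
Only numpy, scipy, OpenCV 4.12 (cv2) and the standard library are available. Lean on these libraries where they do the work, as an engineer would, in place of code of your own. Each camera call takes 0.05 s, during which the arm holds its last target. There are 200 camera calls.

### The job

Slip the blade of the spatula into the slot at the front of the shut chocolate mould, lever the front edge of its blue cover up by at least three or four centimetres with the blade alone, swing the cover open past upright so that it stays open, and lay the spatula flat on the green mat. Take the chocolate bar out by its long sides, set it down flat on the white parchment board and let go, then take it again by its two ends and lower it flat into the carton bay that still shows its gold card, about centred on the card. Do not drop or tip the bar, and leave the packed bars, the brush and the chocolate disc where they are.

Things in the scene. Friction and masses are not known exactly. Their poses are not given: they have to be found in the camera images.
- mould: Aluminium mould, fixed to the table, 135 mm (x) by 130 mm (y), 43 mm high without its cover. Origin: on the table under the middle of the bar's cavity; z up. Front face (pry side) at x = -70 mm, rear and hinge at x = 65 mm, sides at y = +-65 mm. A front wall (x = -45 to -36 mm) and a rear wall (x = 36 to 65 mm), both 43 mm high, enclose the bar's ends.
- mould_ledge (a point): Middle of the ledge's front edge, top side: mould x = -70 mm, y = 0, 34 mm above the table. The ledge runs over the whole width, from x = -70 to -45 mm. Between its top and the cover's underside (43 mm when shut) is the pry slot, 9 mm high, 25 mm deep, open to the front.
- mould_cavity (a point): Middle of the cavity's floor, 8 mm above the table, over the mould's origin. Beside the bar's long sides is free room for fingers, from y = +-22 to +-60 mm, between the walls; outer side walls 5 mm thick, 43 mm high. Only four lugs at the bar's corners stand in it: |x| = 22 to 36 mm, |y| = 24.5 to 28.5 mm, 8 mm high above the cavity floor.
- mould_hinge (a point): Middle of the hinge line: mould x = 65 mm, y = 0, 43 mm above the table. The hinge runs along the mould's y axis.
- cover (a joint): Angle of the blue cover (rad): 0 shut, grows as its front edge rises, up to 1.95 (leaning back past upright). It starts at 0 to 0.03. A stiff hinge (0.13 N m friction) holds the cover wherever it is left; lifting the front edge takes about 1.5 N. No handle.
- cover_edge (a point): Middle of the cover's front edge, underside; moves with the cover. The cover is a plate 135 mm (hinge line to this edge) by 130 mm, 6 mm thick with 2 mm ribs on top, 0.1 kg; its underside passes through the hinge line and this edge is flush with the mould's front when shut.
- spatula: Spatula, 180 mm long, flat underneath, lying on the green mat. Origin: underside, at the middle of its length; x points to the blade's tip, z up. White handle from x = -90 to +5 mm, 20 mm wide and 20 mm high; steel blade from x = 5 to 90 mm, 30 mm wide, 2.5 mm thick, its underside level with the handle's. About 0.11 kg.
- spatula_tip (a point): Middle of the blade's tip edge, spatula x = 90 mm, half way through its thickness.
- spatula_grip (a point): A good place to grip the handle (across its width): spatula x = -20 mm, 10 mm above its underside.
- mat: Green mat, fixed, 200 mm (x) by 80 mm (y), 2 mm thick. Origin: middle of its underside, on the table.
- bar: Dark brown chocolate bar, 64 mm (x) by 44 mm (y) by 28 mm high, about 0.1 kg, with a shallow groove across its top. Origin: middle of its underside; z up. It starts in the mould's cavity, its length along the mould's x, hidden under the cover.
- board: White parchment-covered board, fixed, 150 mm (x) by 130 mm (y), top 8 mm above the table. Origin: middle of its underside, on the table.
- carton: Cardboard carton, fixed, 178 mm (x) by 110 mm (y). Origin: middle of its underside, on the table. Floor 4 mm thick. Four walls 4 mm thick across its x, at x = -87, -29, 29, 87 mm, tops 34 mm above the table, make three bays centred at x = -58, 0, 58 mm, 54 mm wide, open at both y ends. Beside a bar's long sides a bay has no room for fingers.
- card: Gold card, 50 mm (x) by 100 mm (y), 1.5 mm thick, fixed on the floor of the one free bay (any of the three), centred in it. Origin: middle of its underside, 4 mm above the table; its x and y run parallel to the carton's x and y. The bar is to lie on it, length along its y.
- packed_a: Bystander: brown bar of the same size, lying in a carton bay. Origin: middle of its underside.
- packed_b: Bystander: brown bar of the same size, lying in another carton bay. Origin: middle of its underside.
- brush: Bystander: a brush lying on the table on the robot's left, nearer the robot than the mould.
- puck: Bystander: chocolate disc, 60 mm across, 25 mm high. Origin: middle of its underside.
There are look-alikes about, which are no part of the job. Of the things shaped like the mat, the green one is meant.

How it is judged (in metres and radians):
On the way, in this order (a step that is already met when the one before it is completed fails the run):
1. the cover has been levered up (beyond 0.2 rad) resting on the spatula, no finger touching it (value of joint cover above 0.2 rad and contact force between spatula and cover above 0.2 N and contact force between the fingers and cover below 0.1 N), for 0.1 s.
2. the cover is open past upright (beyond 1.6 rad) (value of joint cover above 1.6 rad), for 0.1 s.
3. the bar lies flat and released on the parchment board (x of bar in the frame of board between -0.07 and 0.07 m and y of bar in the frame of board between -0.06 and 0.06 m and z of bar in the frame of board between 0.005 and 0.011 m and angle between bar's own z axis and vertical below 0.08 rad and contact force between the fingers and bar below 0.1 N and linear speed of bar below 0.03 m/s), for 0.2 s.
At the end, for the whole second after the job is handed in: Bar flat, still and let go on the gold card: middle within 8 mm across and 20 mm along the bay, tilt under 0.08 rad. Cover open beyond 1.6 rad. Spatula flat and let go on the green mat: middle within 60 mm along and 45 mm across of the mat's middle (x of bar in the frame of card between -0.008 and 0.008 m and y of bar in the frame of card between -0.02 and 0.02 m and z of bar in the frame of card between -0.001 and 0.005 m and angle between bar's own z axis and vertical below 0.08 rad and contact force between the fingers and bar below 0.1 N and linear speed of each of bar, spatula below 0.02 m/s and value of joint cover above 1.6 rad and contact force between the fingers and spatula below 0.1 N and x of spatula in the frame of mat between -0.06 and 0.06 m and y of spatula in the frame of mat between -0.045 and 0.045 m and z of spatula in the frame of mat between -0.001 and 0.008 m and angle between spatula's own z axis and vertical below 0.1 rad); the robot touches nothing.
It fails at once if the bar falls freely (faster than 0.6 m/s with no finger on it) (linear speed of bar above 0.6 m/s and contact force between the fingers and bar below 0.1 N).
It fails at once if the bar is tipped by more than 0.7 rad (angle between bar's own z axis and vertical above 0.7 rad).
It fails at once if a packed bar, the brush or the chocolate disc is moved by more than 25 mm (distance of any of packed_a, packed_b, brush, puck from where it was at the start of the episode above 0.025 m).
It also fails if it takes over 64 s, if anything falls off the work surface, if the arm or the gripper's body presses on something with over 40 N, if the wrist force passes 120 N, or if a joint passes its speed limit or range.

## Working session

There is one attempt and no reset: what is moved stays moved. The work goes in short steps, Python scripts to look and compute and a tool call to move; the robot and the scene stay as the last step left them, time stands still between calls to the robot, and variables do not carry over. Pictures are saved under pics/ and viewed, at most 10 in all, crops included, and the job is handed in when it is done.

Besides the shell and the picture viewer there is one more tool, called after "Call:" as name([rows], argument=value, ...), one row to a line, values as JSON. send_rows: Moves the arm, as the interface text tells. Shift numbers are shares of 4 cm and turn numbers shares of pi/2 rad, none past 1 either way. Its arguments: {"type":"object","properties":{"commands":{"type":"array","items":{"type":"object","properties":{"x":{"type":"number","minimum":-1,"maximum":1},"y":{"type":"number","minimum":-1,"maximum":1},"z":{"type":"number","minimum":-1,"maximum":1},"rx":{"type":"number","minimum":-1,"maximum":1},"ry":{"type":"number","minimum":-1,"maximum":1},"rz":{"type":"number","minimum":-1,"maximum":1},"grip":{"type":"number"}}}},"newtons":{"type":"number"}},"required":["commands"]}

```bash
mkdir -p pics; cat > h.py <<'E'
import numpy as np, cv2
from scipy.spatial.transform import Rotation as R
from bench import ctrl, snapshot, camera_params, ticket
def save(n,f):
    p=camera_params(n); b,d=snapshot(n); cv2.imwrite(f'pics/{f}.png',b)
    np.savez(f'pics/{f}.npz',b=b,d=d,**{k:np.array(v) for k,v in p.items()}); return b,d,p
def pt(z,u,v,h=None):
    K=z['mtx'];xd=(u-K[0,2])/K[0,0];yd=(v-K[1,2])/K[1,1];x,y=xd,yd
    for _ in range(20):
        s=1+float(z['k1'])*(x*x+y*y);x,y=xd/s,yd/s
    rot=np.array(z['rotation'])
    if rot.size==4: rot=R.from_quat(np.roll(rot,-1)).as_matrix()
    r=rot@np.array([x,y,1]);o=np.array(z['origin'])
    if h is None: return o+r*float(z['d'][int(round(v)),int(round(u))])
    return o+r*(h-o[2])/r[2]
E
python3 - <<'E'
from h import *
for n in('top','side'):
    b,d,p=save(n,n+'0'); print(p)
s=ctrl.read_state();print(s)
cv2.imwrite('pics/top0b.png',cv2.resize(np.load('pics/top0.npz')['b'],(800,600),interpolation=cv2.INTER_CUBIC))
E
```

```text
{'mtx': array([[465.19900857,   0.        , 279.87640438],
       [  0.        , 465.19900857, 203.20436519],
       [  0.        ,   0.        ,   1.        ]]), 'k1': -0.1277240403372775, 'origin': array([ 370.90967743,    8.23276617, 1282.60427395]), 'rotation': array([ 0.02253309, -0.7011005 ,  0.7122845 , -0.02451805])}
{'mtx': array([[406.7787598 ,   0.        , 275.56620211],
       [  0.        , 406.7787598 , 214.44019239],
       [  0.        ,   0.        ,   1.        ]]), 'k1': -0.061539616523663694, 'origin': array([ -85.28580361, -592.12422361,  580.57690498]), 'rotation': array([-0.45422009,  0.8171389 , -0.31125958,  0.17054504])}
{'time_s': 0.1, 'qpos': array([-1.21088731,  0.46935675, -0.04858118,  1.53358591,  0.02408624,
        1.14100451, -0.08233338]), 'qd': array([-3.55090601e-04, -2.81242910e-03,  1.31563497e-03, -3.80743992e-03,
       -5.84291025e-04, -1.32758376e-03,  8.42168809e-05]), 'joint_torque': array([ 4.45590922e-04, -5.11516821e+01, -4.70673025e-02, -2.38389713e+01,
        1.07777410e-02,  4.39287469e-03, -2.98534530e-05]), 'position': array([255.67346886, 624.12964359, 230.3641928 ]), 'orientation': array([-1.43302929e-04,  1.93193080e-01,  9.81160359e-01, -8.73112548e-04]), 'contact_force': array([-0.47732123, -1.0850856 , -0.11035575]), 'moment': array([-0.08761747, -0.0074949 ,  0.06150695]), 'gripper_force': 0.0, 'grip_width': 85.162425985896}
```

View pics/top0b.png

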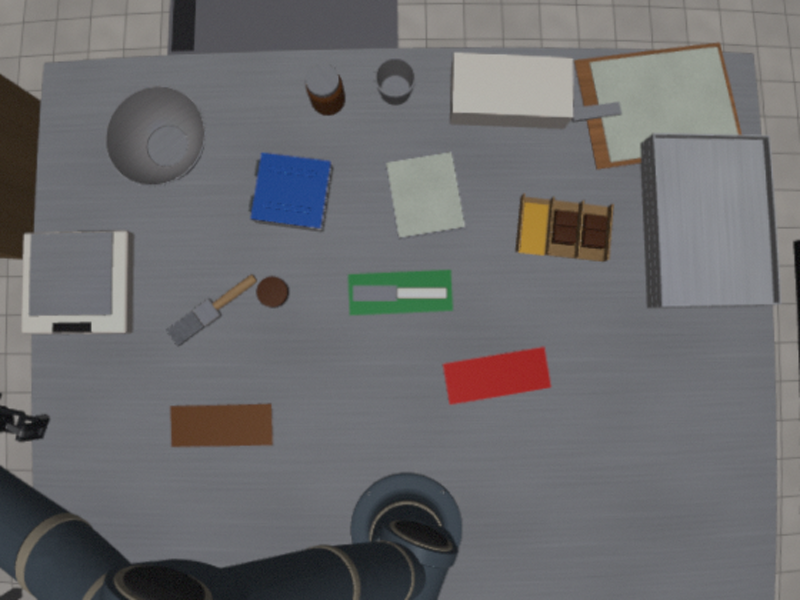

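View pics/side0.png

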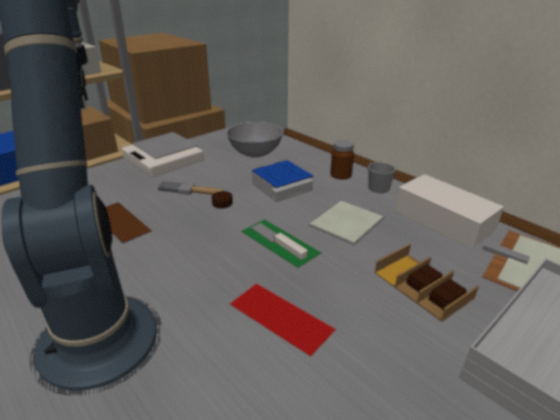

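The top view (800 wide) shows the mould at (291,191), spatula on the green mat (400,292) with its blade to the left, board (426,195), and carton (565,228) with the gold bay at its left (534,227). The side view confirms this. Next, enlarged crops.

```bash
python3 - <<'E'
from h import *
b=np.load('pics/top0.npz')['b']
def c(u,v):
    return cv2.resize(b[v:v+60,u:u+80],(400,300),interpolation=cv2.INTER_CUBIC)
m=np.vstack([np.hstack([c(165,105),c(240,180)]),np.hstack([c(258,105),c(355,130)])])
cv2.imwrite('pics/mos.png',m)
E
```

```text
(no output)
```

View pics/mos.png

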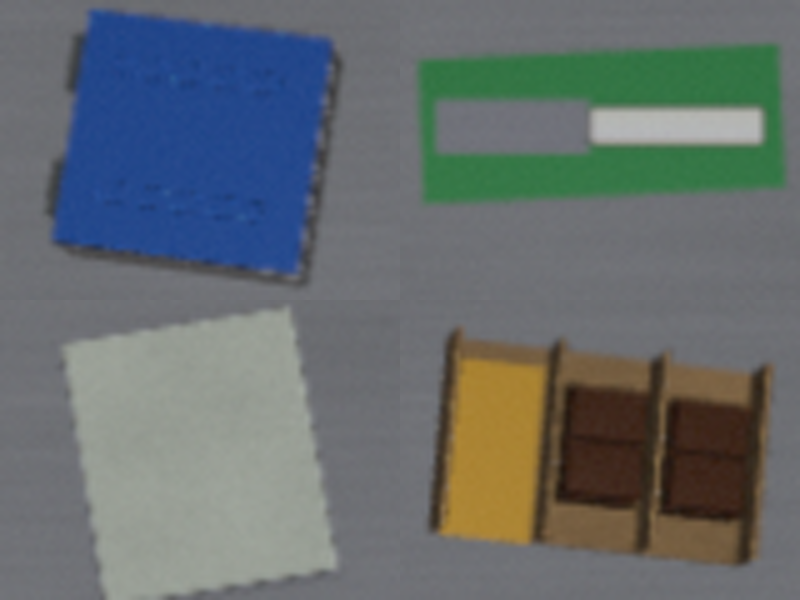

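The mould's hinge knobs are on its left edge (70,60) and (52,190), so the front faces right (-y). The spatula blade points left at the mosaic's (436,127). The gold bay is the carton's left one. Now converting the corners.

```bash
cat > m.py <<'E'
from h import *
z=np.load('pics/top0.npz')
def P(pts,q,off,h):
    return np.array([pt(z,(a-q[0]+.5)/5-.5+off[0],(b-q[1]+.5)/5-.5+off[1],h)[:2] for a,b in pts])
def rep(n,c):
    print(n,c.round(0).tolist(),'mid',c.mean(0).round(1),'edges',[ (round(float(np.hypot(*(c[(i+1)%len(c)]-c[i]))),0),round(float(np.degrees(np.arctan2(*(c[(i+1)%len(c)]-c[i])[::-1]))),1)) for i in range(len(c))])
rep('cover TL TR BR BL',P([(90,10),(333,40),(300,275),(54,241)],(0,0),(165,105),50))
rep('mat',P([(418,60),(778,44),(784,186),(425,202)],(400,0),(240,180),2))
rep('blade tip',P([(436,100),(436,153)],(400,0),(240,180),4.5))
rep('handle',P([(590,108),(763,107),(763,145),(590,146)],(400,0),(240,180),22))
rep('board',P([(62,345),(290,308),(338,568),(108,604)],(0,300),(258,105),8))
rep('card',P([(458,358),(547,363),(532,544),(440,537)],(400,300),(355,130),5.5))
w=P([(458,332),(560,343),(663,357),(769,367),(749,562),(643,552),(537,542),(434,530)],(400,300),(355,130),34)
rep('walls',w)
for n,(u,v) in dict(cover=(203,133),mat=(320,214),board=(298,135),card=(374,158),table=(300,250)).items(): print(n,pt(z,u,v).round(1))
print(R.from_quat(np.roll(ctrl.read_state()['orientation'],-1)).as_matrix().round(3))
E
python3 m.py
```

```text
cover TL TR BR BL [[721.0, 265.0], [701.0, 132.0], [572.0, 150.0], [594.0, 284.0]] mid [646.9 207.6] edges [(134.0, -98.5), (130.0, 171.9), (135.0, 81.0), (129.0, -8.4)]
mat [[490.0, 105.0], [496.0, -94.0], [417.0, -96.0], [411.0, 102.0]] mid [453.6   4. ] edges [(199.0, -88.3), (79.0, -178.8), (198.0, 91.6), (79.0, 2.2)]
blade tip [[467.0, 95.0], [438.0, 95.0]] mid [452.8  95.1] edges [(29.0, 179.4), (29.0, -0.6)]
handle [[460.0, 10.0], [460.0, -84.0], [439.0, -84.0], [440.0, 10.0]] mid [449.6 -36.7] edges [(94.0, -90.6), (21.0, 178.8), (94.0, 89.4), (21.0, -0.9)]
board [[707.0, 28.0], [727.0, -100.0], [579.0, -124.0], [561.0, 4.0]] mid [643.4 -48.1] edges [(130.0, -81.3), (150.0, -171.1), (129.0, 98.1), (149.0, 9.1)]
card [[626.0, -240.0], [623.0, -290.0], [521.0, -278.0], [525.0, -227.0]] mid [ 573.6 -258.9] edges [(50.0, -93.7), (103.0, 173.2), (52.0, 84.9), (102.0, -7.6)]
walls [[635.0, -235.0], [628.0, -291.0], [620.0, -349.0], [614.0, -408.0], [506.0, -392.0], [512.0, -333.0], [518.0, -275.0], [526.0, -218.0]] mid [ 569.9 -312.7] edges [(57.0, -96.6), (58.0, -98.1), (60.0, -95.6), (109.0, 171.5), (59.0, 84.0), (59.0, 83.9), (57.0, 82.6), (110.0, -8.7)]
cover [646.3 208.7  49.3]
mat [ 424.8 -106.5   -0.6]
board [645.6 -49.6   5.8]
card [ 577.4 -259.5   10.4]
table [326.6 -49.3   0.9]
[[-0.925  0.379 -0.001]
 [ 0.379  0.925 -0.002]
 [-0.    -0.002 -1.   ]]
```

```bash
cat > go.py <<'E'
# go.py x y z yaw_of_tool_x [pitch]: remaining shift (units of 4 cm, tool axes) and turn (units of 90 deg)
from h import *
import sys
s=ctrl.read_state(); p=s['position']; A=R.from_quat(np.roll(s['orientation'],-1))
print('t',round(s['time_s'],2),'pos',p.round(1),'yaw',round(float(np.degrees(np.arctan2(*A.as_matrix()[1::-1,0]))),2),'tilt z',A.as_matrix()[:,2].round(3),'F',s['contact_force'].round(1),'M',s['moment'].round(2),'w',round(s['grip_width'],1),'gf',round(s['gripper_force'],1),'q',s['qpos'].round(2))
if len(sys.argv)>4:
    x,y,z,yaw=map(float,sys.argv[1:5]); pit=float(sys.argv[5]) if len(sys.argv)>5 else 0
    B=R.from_euler('z',yaw,degrees=True)*R.from_euler('x',180,degrees=True)*R.from_euler('y',pit,degrees=True)
    d=np.array([x,y,z])-p
    print('shift now-frame',(A.inv().apply(d)/40).round(3),'target-frame',(B.inv().apply(d)/40).round(3),'turn',((A.inv()*B).as_rotvec()/(np.pi/2)).round(4))
E
```

Call:
send_rows([
  {"x": -1, "y": -0.33, "rz": 0.045, "grip": 1},
  {"x": -1, "y": -0.33, "rz": 0.045, "grip": 1},
  {"x": -1, "y": -0.33, "rz": 0.045, "grip": 1},
  {"x": -1, "y": -0.33, "rz": 0.045, "grip": 1},
  {"x": -1, "y": -0.33, "rz": 0.045, "grip": 1},
  {"x": -1, "y": -0.33, "rz": 0.045, "grip": 1},
  {"x": -1, "y": -0.33, "rz": 0.045, "grip": 1},
  {"x": -1, "y": -0.33, "rz": 0.045, "grip": 1},
  {"x": -1, "y": -0.33, "rz": 0.045, "grip": 1},
  {"x": -1, "y": -0.33, "rz": 0.045, "grip": 1},
])

```text
validation failed for argument at $.co...
```

```bash
python3 go.py 451 -14.5 120 89
```

```text
t 0.1 pos [255.7 624.1 230.4] yaw 157.72 tilt z [-0.001 -0.002 -1.   ] F [-0.5 -1.1 -0.1] M [-0.09 -0.01  0.06] w 85.2 gf 0.0 q [-1.21  0.47 -0.05  1.53  0.02  1.14 -0.08]
shift now-frame [-10.571 -12.918   2.783] target-frame [-15.878   5.161   2.759] turn [-1.000e-03  7.000e-04  7.636e-01]
```

Call:
send_rows([
  {"x": -1.0, "y": -0.33, "z": 0, "rx": 0, "ry": 0, "rz": 0.045, "grip": 1},
  {"x": -1.0, "y": -0.33, "z": 0, "rx": 0, "ry": 0, "rz": 0.045, "grip": 1},
  {"x": -1.0, "y": -0.33, "z": 0, "rx": 0, "ry": 0, "rz": 0.045, "grip": 1},
  {"x": -1.0, "y": -0.33, "z": 0, "rx": 0, "ry": 0, "rz": 0.045, "grip": 1},
  {"x": -1.0, "y": -0.33, "z": 0, "rx": 0, "ry": 0, "rz": 0.045, "grip": 1},
  {"x": -1.0, "y": -0.33, "z": 0, "rx": 0, "ry": 0, "rz": 0.045, "grip": 1},
  {"x": -1.0, "y": -0.33, "z": 0, "rx": 0, "ry": 0, "rz": 0.045, "grip": 1},
  {"x": -1.0, "y": -0.33, "z": 0, "rx": 0, "ry": 0, "rz": 0.045, "grip": 1},
  {"x": -1.0, "y": -0.33, "z": 0, "rx": 0, "ry": 0, "rz": 0.045, "grip": 1},
  {"x": -1.0, "y": -0.33, "z": 0, "rx": 0, "ry": 0, "rz": 0.045, "grip": 1},
])

```text
time_s: 1.35
position: [470.0, 270.3, 230.9]
orientation: [-0.0, 0.522, 0.853, -0.0]
contact_force: [-0.1, -1.1, -0.3]
grip_width: 85.5
gripper_force: 0.0
```

```bash
python3 go.py 451 -14.5 120 89
```

```text
t 1.35 pos [470.  270.3 230.9] yaw 117.08 tilt z [-0. -0. -1.] F [-0.1 -1.1 -0.3] M [ 0.03 -0.03  0.04] w 85.5 gf 0.0 q [-0.78  0.25  0.22  1.86 -0.06  1.04 -0.07]
shift now-frame [-6.124 -3.663  2.776] target-frame [-7.128 -0.35   2.773] turn [-3.00e-04  1.00e-04  3.12e-01]
```

Call:
send_rows([
  {"x": 0, "y": 0, "z": 0.9, "rx": 0, "ry": 0, "rz": 0.104, "grip": 1},
  {"x": 0, "y": 0, "z": 0.9, "rx": 0, "ry": 0, "rz": 0.104, "grip": 1},
  {"x": 0, "y": 0, "z": 0.9, "rx": 0, "ry": 0, "rz": 0.104, "grip": 1},
  {"x": -1, "y": -0.05, "z": 0, "rx": 0, "ry": 0, "rz": 0, "grip": 1},
  {"x": -1, "y": -0.05, "z": 0, "rx": 0, "ry": 0, "rz": 0, "grip": 1},
  {"x": -1, "y": -0.05, "z": 0, "rx": 0, "ry": 0, "rz": 0, "grip": 1},
  {"x": -1, "y": -0.05, "z": 0, "rx": 0, "ry": 0, "rz": 0, "grip": 1},
  {"x": -1, "y": -0.05, "z": 0, "rx": 0, "ry": 0, "rz": 0, "grip": 1},
  {"x": -1, "y": -0.05, "z": 0, "rx": 0, "ry": 0, "rz": 0, "grip": 1},
  {"x": -1, "y": -0.05, "z": 0, "rx": 0, "ry": 0, "rz": 0, "grip": 1},
])

```text
time_s: 2.6
position: [451.2, -9.1, 123.2]
orientation: [-0.0, 0.712, 0.702, -0.0]
contact_force: [0.3, 0.4, -0.5]
grip_width: 85.8
gripper_force: 0.0
```

```bash
python3 go.py 451 -14.5 5 89; python3 - <<'E'
from h import *
b,d,p=save('wrist','w1'); print(p['origin'],p['rotation'])
E
```

```text
t 2.6 pos [451.2  -9.1 123.2] yaw 89.15 tilt z [-0.  0. -1.] F [ 0.3  0.4 -0.5] M [ 0.01 -0.03 -0.  ] w 85.8 gf 0.0 q [-0.4   0.25  0.39  2.17 -0.14  0.74  0.06]
shift now-frame [-0.136 -0.003  2.955] target-frame [-0.135 -0.003  2.955] turn [-0.0001 -0.0001  0.0017]
[452.59823109  73.18308437 266.52577874] [ 0.1627608   0.98663344 -0.00776155 -0.00176969]
```

View pics/w1.png

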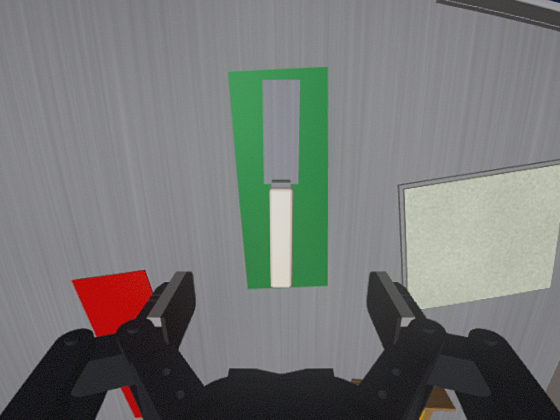

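The wrist view shows the spatula aligned with the tool: blade tip at (281,80), handle end at (281,287), mat corners (229,72), (328,67), (328,286), (247,289). Checking these and the mid-finger line.

```bash
python3 - <<'E'
from h import *
z=np.load('pics/w1.npz')
for n,u,v,h in [('tip',281,80,4.5),('handle end top',281,287,22),('handle front top',281.5,188,22),('m',229,72,2),('m',328,67,2),('m',328,286,2),('m',247,289,2)]:
    print(n,pt(z,u,v,h).round(1), pt(z,u,v+(2 if v<100 else -3)).round(1))
E
```

```text
tip [453.   95.7   4.5] [453.   94.2   5.1]
handle end top [450.2 -82.8  22. ] [450.3 -78.5  23.8]
handle front top [452.1  11.4  22. ] [452.1  13.   18.3]
m [411.4 102.8   2. ] [411.4 101.2   2.6]
m [490.6 105.2   2. ] [4.909e+02 1.039e+02 1.000e-01]
m [497.1 -95.3   2. ] [497.1 -92.4   1. ]
m [415.8 -97.4   2. ] [416.  -93.8   2.3]
```

Call:
send_rows([
  {"x": -0.13, "y": 0, "z": 0.8, "rx": 0, "ry": 0, "rz": 0, "grip": 1},
  {"x": 0, "y": 0, "z": 0.8, "rx": 0, "ry": 0, "rz": 0, "grip": 0.6},
  {"x": 0, "y": 0, "z": 0.8, "rx": 0, "ry": 0, "rz": 0, "grip": 0.5},
  {"x": 0, "y": 0, "z": 0.4, "rx": 0, "ry": 0, "rz": 0, "grip": 0.5},
  {"x": 0, "y": 0, "z": 0.15, "rx": 0, "ry": 0, "rz": 0, "grip": 0.5},
  {"x": 0, "y": 0, "z": 0, "rx": 0, "ry": 0, "rz": 0, "grip": 0},
  {"x": 0, "y": 0, "z": 0, "rx": 0, "ry": 0, "rz": 0, "grip": 0},
  {"x": 0, "y": 0, "z": 0, "rx": 0, "ry": 0, "rz": 0, "grip": 0},
  {"x": 0, "y": 0, "z": 0, "rx": 0, "ry": 0, "rz": 0, "grip": 0},
  {"x": 0, "y": 0, "z": 0, "rx": 0, "ry": 0, "rz": 0, "grip": 0},
], newtons=100)

```text
time_s: 3.9
position: [452.1, -13.0, 5.9]
orientation: [0.0, 0.712, 0.702, 0.001]
contact_force: [-0.2, 0.1, 7.9]
grip_width: 17.5
gripper_force: 98.8
```

```bash
python3 go.py 621.5 10 40 81.4
```

```text
t 3.9 pos [452.1 -13.    5.9] yaw 89.15 tilt z [ 0.001  0.    -1.   ] F [-0.2  0.1  7.9] M [0.01 0.23 0.07] w 17.5 gf 98.8 q [-0.29  0.48  0.28  2.24 -0.3   0.45  0.21]
shift now-frame [ 0.638  4.228 -0.846] target-frame [ 1.201  4.102 -0.852] turn [ 0.0007 -0.0003  0.0861]
```

Call:
send_rows([
  {"x": 0, "y": 0, "z": -0.44, "rx": 0, "ry": 0, "rz": 0, "grip": 0},
  {"x": 0, "y": 0, "z": -0.44, "rx": 0, "ry": 0, "rz": 0, "grip": 0},
  {"x": 0, "y": 0, "z": 0, "rx": 0, "ry": 0, "rz": 0.085, "grip": 0},
  {"x": 0, "y": 0.8, "z": 0, "rx": 0, "ry": 0, "rz": 0, "grip": 0},
  {"x": 0.2, "y": 0.8, "z": 0, "rx": 0, "ry": 0, "rz": 0, "grip": 0},
  {"x": 0.3, "y": 0.8, "z": 0, "rx": 0, "ry": 0, "rz": 0, "grip": 0},
  {"x": 0.3, "y": 0.8, "z": 0, "rx": 0, "ry": 0, "rz": 0, "grip": 0},
  {"x": 0.3, "y": 0.8, "z": 0, "rx": 0, "ry": 0, "rz": 0, "grip": 0},
  {"x": 0.18, "y": 0, "z": 0, "rx": 0, "ry": 0, "rz": 0, "grip": 0},
  {"x": 0, "y": 0, "z": 0, "rx": 0, "ry": 0, "rz": 0, "grip": 0},
])

```text
time_s: 5.15
position: [616.1, 14.7, 39.8]
orientation: [-0.001, 0.757, 0.653, -0.001]
contact_force: [0.4, -0.5, -0.4]
grip_width: 17.6
gripper_force: 98.3
```

```bash
python3 go.py 617.5 13.8 41.2 81.5; python3 - <<'E'
from h import *
b,d,p=save('wrist','w2')
b2,d2,p2=save('side','s2')
c=cv2.resize(b2[130:230,220:360],(560,400),interpolation=cv2.INTER_CUBIC)
cv2.imwrite('pics/j2.png',np.hstack([cv2.resize(c,(400,286)),cv2.resize(b,(400,300))[:286]]))
E
```

```text
t 5.15 pos [616.1  14.7  39.8] yaw 81.56 tilt z [-0.002  0.    -1.   ] F [ 0.4 -0.5 -0.4] M [-0.04  0.07 -0.03] w 17.6 gf 98.3 q [-0.35  0.62  0.36  1.85 -0.31  0.73  0.03]
shift now-frame [-0.018  0.038 -0.036] target-frame [-0.018  0.038 -0.036] turn [-0.0015 -0.      0.0007]
```

View pics/j2.png

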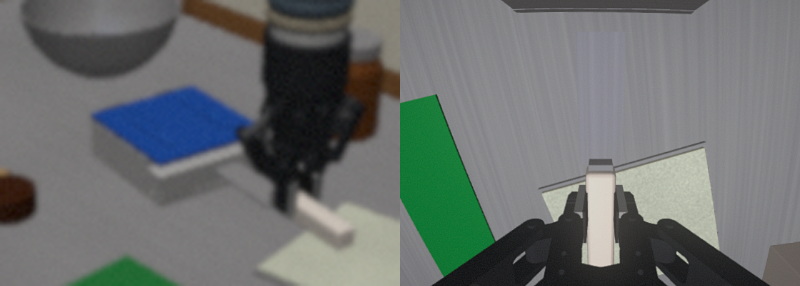

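The wrist view shows the blade tip at native (281,46) and the mould's front face right ahead at the top edge (rows 0–16), parallel to the tip. Checking heights by depth.

```bash
python3 - <<'E'
from h import *
z=np.load('pics/w2.npz')
for v in (50,60,90,120,150,180): print('blade',v,pt(z,281,v).round(1), (z['d'][v-1:v+2,276:287]).round(0).ravel()[::8])
for u,v in [(281,2),(281,6),(281,12),(200,4),(200,10),(400,4),(400,10)]: print(u,v,pt(z,u,v).round(1))
o=np.array([647.3,210.1]);c,s=np.cos(np.radians(81.5)),np.sin(np.radians(81.5))
q=np.array([pt(z,281,v) for v in range(50,180,4)]);print(np.polyfit((q[:,:2]-o)@[c,s],q[:,2],1))
E
```

```text
blade 50 [632.1 120.5  38. ] [129. 129. 129. 129. 129.]
blade 60 [631.5 116.6  37.7] [  0. 129. 131. 129. 130.]
blade 90 [629.7 104.2  39.7] [133. 133. 133. 134. 132.]
blade 120 [627.8  91.5  39.5] [137. 138. 138. 139. 139.]
blade 150 [625.8  78.2  39.1] [143. 142. 142. 142.   0.]
blade 180 [623.7  64.1  39.5] [147. 147. 146. 148. 147.]
281 2 [635.4 142.8  24.6]
281 6 [635.4 142.9  18.3]
281 12 [635.4 142.9   8.9]
200 4 [598.3 148.6  22.3]
200 10 [595.8 149.2  12.2]
400 4 [689.7 134.8  23.7]
400 10 [692.2 134.   16.6]
[-5.01092674e-03  3.82945015e+01]
```

Call:
send_rows([
  {"x": 0, "y": 0.03, "z": -0.025, "rx": 0, "ry": 0, "rz": 0, "grip": 0},
  {"x": 0.2, "y": 0, "z": 0, "rx": 0, "ry": 0, "rz": 0, "grip": 0},
  {"x": 0.2, "y": 0, "z": 0, "rx": 0, "ry": 0, "rz": 0, "grip": 0},
  {"x": 0.12, "y": 0, "z": 0, "rx": 0, "ry": 0, "rz": 0, "grip": 0},
  {"x": 0.12, "y": 0, "z": 0, "rx": 0, "ry": 0, "rz": 0, "grip": 0},
  {"x": 0.12, "y": 0, "z": 0, "rx": 0, "ry": 0, "rz": 0, "grip": 0},
  {"x": 0.12, "y": 0, "z": 0, "rx": 0, "ry": 0, "rz": 0, "grip": 0},
  {"x": 0.12, "y": 0, "z": 0, "rx": 0, "ry": 0, "rz": 0, "grip": 0},
  {"x": 0, "y": 0, "z": 0, "rx": 0, "ry": 0, "rz": 0, "grip": 0},
  {"x": 0, "y": 0, "z": 0, "rx": 0, "ry": 0, "rz": 0, "grip": 0},
])

```text
time_s: 6.5
position: [624.4, 53.0, 41.5]
orientation: [0.0, 0.758, 0.653, -0.0]
contact_force: [0.4, 0.7, -1.5]
grip_width: 17.7
gripper_force: 98.3
```

```bash
python3 go.py 617.5 13.8 41.2 81.5; python3 - <<'E'
from h import *
b,d,p=save('wrist','w3'); z=np.load('pics/w3.npz')
for v in (8,30,50,60,90,120,150,180): print(v,pt(z,281,v).round(1),pt(z,340,v).round(1))
E
```

```text
t 6.5 pos [624.4  53.   41.5] yaw 81.48 tilt z [-0. -0. -1.] F [ 0.4  0.7 -1.5] M [-0.03 -0.01  0.  ] w 17.7 gf 98.3 q [-0.41  0.63  0.36  1.83 -0.31  0.75 -0.03]
shift now-frame [-0.996 -0.026  0.007] target-frame [-0.996 -0.026  0.007] turn [-0.      0.0001 -0.0002]
8 [642.4 171.   53.6] [665.  168.4  51.1]
30 [641.3 163.9  51.6] [664.2 160.7  50.9]
50 [640.2 156.8  51.7] [663.5 153.5  50.8]
60 [639.7 153.2  51.4] [662.9 149.7  51.8]
90 [638.1 142.6  39.9] [665.2 139.   34.1]
120 [636.2 129.8  40.9] [6.700e+02 1.235e+02 4.000e-01]
150 [634.1 116.4  40.3] [6.683e+02 1.062e+02 5.000e-01]
180 [632.  102.4  41.2] [666.6  88.1   1. ]
```

Call:
send_rows([
  {"x": 0, "y": 0, "z": -0.1, "rx": 0, "ry": 0, "rz": 0, "grip": 0},
  {"x": 0, "y": 0, "z": -0.1, "rx": 0, "ry": 0, "rz": 0, "grip": 0},
  {"x": 0, "y": 0, "z": -0.14, "rx": 0, "ry": 0, "rz": 0, "grip": 0},
  {"x": 0.01, "y": 0, "z": -0.14, "rx": 0, "ry": 0, "rz": 0, "grip": 0},
  {"x": 0.02, "y": 0, "z": -0.14, "rx": 0, "ry": 0, "rz": 0, "grip": 0},
  {"x": 0.03, "y": 0, "z": -0.14, "rx": 0, "ry": 0, "rz": 0, "grip": 0},
  {"x": 0.04, "y": 0, "z": -0.14, "rx": 0, "ry": 0, "rz": 0, "grip": 0},
  {"x": 0.05, "y": 0, "z": -0.14, "rx": 0, "ry": 0, "rz": 0, "grip": 0},
  {"x": 0.06, "y": 0, "z": -0.14, "rx": 0, "ry": 0, "rz": 0, "grip": 0},
  {"x": 0, "y": 0, "z": 0, "rx": 0, "ry": 0, "rz": 0, "grip": 0},
])

```text
time_s: 7.8
position: [626.0, 61.6, 89.3]
orientation: [0.0, 0.758, 0.653, 0.0]
contact_force: [-0.1, 0.3, -0.5]
grip_width: 17.4
gripper_force: 98.1
```

```bash
cat > cov.py <<'E'
from h import *
import sys
b,d,p=save('side',sys.argv[1]); z=np.load(f'pics/{sys.argv[1]}.npz')
o=np.array([647.3,210.1]);e=np.array([np.cos(np.radians(81.5)),np.sin(np.radians(81.5))])
h=cv2.cvtColor(b,cv2.COLOR_BGR2HSV);m=cv2.inRange(h,(105,150,40),(125,255,255))
P=np.array([pt(z,u,v) for v,u in np.argwhere(m>0) if d[v,u]>0]);q=(P[:,:2]-o)@e;r=(P[:,:2]-o)@[-e[1],e[0]]
k=(abs(r)<70)&(q>-90)&(q<150)&(P[:,2]>20)&(P[:,2]<220);q,Z=q[k],P[k,2]
print('blue n',k.sum(),'x',np.percentile(q,[2,50,98]).round(0),'z',np.percentile(Z,[2,50,98]).round(0))
t=np.linalg.svd(np.c_[q-q.mean(),Z-Z.mean()],full_matrices=False)[2][0];t*=-np.sign(t[0]);print('angle',np.arctan2(t[1],t[0]).round(2))
E
python3 go.py 617.5 13.8 41.2 81.5; python3 cov.py s3
```

```text
t 7.8 pos [626.   61.6  89.3] yaw 81.5 tilt z [ 0.001  0.    -1.   ] F [-0.1  0.3 -0.5] M [-0.14  0.03 -0.01] w 17.4 gf 98.1 q [-0.44  0.57  0.39  1.8  -0.28  0.83 -0.07]
shift now-frame [-1.214 -0.036  1.202] target-frame [-1.213 -0.035  1.203] turn [ 0.0006 -0.0002 -0.    ]
blue n 184 x [-57. -18.  40.] z [ 62.  87. 101.]
angle 2.76
```

Call:
send_rows([
  {"x": 0.13, "y": 0, "z": -0.26, "rx": 0, "ry": 0, "rz": 0, "grip": 0},
  {"x": 0.15, "y": 0, "z": -0.25, "rx": 0, "ry": 0, "rz": 0, "grip": 0},
  {"x": 0.18, "y": 0, "z": -0.23, "rx": 0, "ry": 0, "rz": 0, "grip": 0},
  {"x": 0.19, "y": 0, "z": -0.21, "rx": 0, "ry": 0, "rz": 0, "grip": 0},
  {"x": 0.22, "y": 0, "z": -0.19, "rx": 0, "ry": 0, "rz": 0, "grip": 0},
  {"x": 0.23, "y": 0, "z": -0.17, "rx": 0, "ry": 0, "rz": 0, "grip": 0},
  {"x": 0.25, "y": 0, "z": -0.14, "rx": 0, "ry": 0, "rz": 0, "grip": 0},
  {"x": 0.26, "y": 0, "z": -0.12, "rx": 0, "ry": 0, "rz": 0, "grip": 0},
  {"x": 0.27, "y": 0, "z": -0.09, "rx": 0, "ry": 0, "rz": 0, "grip": 0},
  {"x": 0.28, "y": 0, "z": -0.06, "rx": 0, "ry": 0, "rz": 0, "grip": 0},
])

```text
time_s: 9.1
position: [638.6, 147.9, 157.7]
orientation: [-0.0, 0.758, 0.653, 0.0]
contact_force: [0.2, -1.4, -1.0]
grip_width: 17.5
gripper_force: 98.2
```

```bash
python3 go.py 626 61.6 89.3 81.5; python3 cov.py s4
```

```text
t 9.1 pos [638.6 147.9 157.7] yaw 81.5 tilt z [ 0.  0. -1.] F [ 0.2 -1.4 -1. ] M [-0.29 -0.06 -0.09] w 17.5 gf 98.2 q [-0.58  0.52  0.41  1.68 -0.24  0.99 -0.23]
shift now-frame [-2.181  0.007  1.71 ] target-frame [-2.181  0.007  1.71 ] turn [ 0.     -0.0002 -0.    ]
blue n 1023 x [44. 57. 67.] z [ 54. 105. 175.]
angle 1.8
```

Call:
send_rows([
  {"x": 0.2, "y": 0, "z": -0.04, "rx": 0, "ry": 0, "rz": 0, "grip": 0},
  {"x": 0.2, "y": 0, "z": -0.02, "rx": 0, "ry": 0, "rz": 0, "grip": 0},
  {"x": 0.2, "y": 0, "z": 0, "rx": 0, "ry": 0, "rz": 0, "grip": 0},
  {"x": 0.2, "y": 0, "z": 0.02, "rx": 0, "ry": 0, "rz": 0, "grip": 0},
  {"x": 0.2, "y": 0, "z": 0.02, "rx": 0, "ry": 0, "rz": 0, "grip": 0},
  {"x": 0.2, "y": 0, "z": 0.04, "rx": 0, "ry": 0, "rz": 0, "grip": 0},
  {"x": 0, "y": 0, "z": 0, "rx": 0, "ry": 0, "rz": 0, "grip": 0},
  {"x": -0.4, "y": 0, "z": 0, "rx": 0, "ry": 0, "rz": 0, "grip": 0},
  {"x": -0.8, "y": 0, "z": 0, "rx": 0, "ry": 0, "rz": 0, "grip": 0},
  {"x": -0.8, "y": 0, "z": 0, "rx": 0, "ry": 0, "rz": 0, "grip": 0},
])

```text
time_s: 10.4
position: [633.5, 112.9, 157.0]
orientation: [0.0, 0.758, 0.652, 0.0]
contact_force: [-0.2, -0.4, -1.5]
grip_width: 17.7
gripper_force: 98.3
```

```bash
python3 cov.py s5;  python3 go.py 451.5 -13 90 88.5
```

```text
blue n 1467 x [ 69.  86. 103.] z [ 52. 113. 170.]
angle -1.83
t 10.45 pos [632.9 106.  157.3] yaw 81.01 tilt z [-0.    -0.005 -1.   ] F [-0.9 -4.6 -2. ] M [-0.46  0.1   0.01] w 18.0 gf 98.3 q [-0.53  0.51  0.42  1.71 -0.24  0.97 -0.18]
shift now-frame [-3.639 -4.015  1.697] target-frame [-3.093 -4.455  1.682] turn [ 0.      0.0029 -0.0832]
```

Call:
send_rows([
  {"x": -1, "y": 0, "z": 0, "rx": 0, "ry": 0, "rz": 0, "grip": 0},
  {"x": 0, "y": 0, "z": 0, "rx": 0, "ry": 0, "rz": -0.085, "grip": 0},
  {"x": -0.42, "y": -0.87, "z": 0.2, "rx": 0, "ry": 0, "rz": 0, "grip": 0},
  {"x": -0.42, "y": -0.87, "z": 0.25, "rx": 0, "ry": 0, "rz": 0, "grip": 0},
  {"x": -0.42, "y": -0.87, "z": 0.25, "rx": 0, "ry": 0, "rz": 0, "grip": 0},
  {"x": -0.42, "y": -0.87, "z": 0.25, "rx": 0, "ry": 0, "rz": 0, "grip": 0},
  {"x": -0.42, "y": -0.87, "z": 0.25, "rx": 0, "ry": 0, "rz": 0, "grip": 0},
  {"x": 0, "y": 0, "z": 0.9, "rx": 0, "ry": 0, "rz": 0, "grip": 0},
  {"x": 0, "y": 0, "z": 0.8, "rx": 0, "ry": 0, "rz": 0, "grip": 0},
  {"x": 0, "y": 0, "z": 0, "rx": 0, "ry": 0, "rz": 0, "grip": 0},
])

```text
time_s: 11.7
position: [450.9, -6.6, 39.6]
orientation: [-0.001, 0.713, 0.701, -0.002]
contact_force: [0.1, -0.2, -1.7]
grip_width: 17.7
gripper_force: 98.4
```

```bash
python3 go.py 452 -13 6.5 89; python3 - <<'E'
from h import *
b,d,p=save('wrist','w5'); z=np.load('pics/w5.npz')
q=np.array([pt(z,281,v) for v in range(60,180,4) if d[v,281]>0]);print(q[::6].round(1),np.polyfit(q[:,1],q[:,2],1))
E
```

```text
t 11.7 pos [450.9  -6.6  39.6] yaw 89.04 tilt z [-0.004 -0.001 -1.   ] F [ 0.1 -0.2 -1.7] M [-0.02  0.02  0.01] w 17.7 gf 98.4 q [-0.36  0.41  0.35  2.23 -0.27  0.54  0.17]
shift now-frame [-0.158  0.034  0.828] target-frame [-0.159  0.031  0.828] turn [-0.0025  0.0005  0.0004]
[[452.8  96.2  38.7]
 [452.6  86.4  38.6]
 [452.5  76.2  38.9]
 [452.3  65.7  39.1]
 [452.1  54.5  37.5]] [-1.07499669e-02  3.97913109e+01]
```

Call:
send_rows([
  {"x": -0.16, "y": 0.03, "z": 0.3, "rx": 0, "ry": 0, "rz": 0, "grip": 0},
  {"x": 0, "y": 0, "z": 0.3, "rx": 0, "ry": 0, "rz": 0, "grip": 0},
  {"x": 0, "y": 0, "z": 0.15, "rx": 0, "ry": 0, "rz": 0, "grip": 0},
  {"x": 0, "y": 0, "z": 0.08, "rx": 0, "ry": 0, "rz": 0, "grip": 0},
  {"x": 0, "y": 0, "z": 0, "rx": 0, "ry": 0, "rz": 0, "grip": 0},
  {"x": 0, "y": 0, "z": 0, "rx": 0, "ry": 0, "rz": 0, "grip": 0.4},
  {"x": 0, "y": 0, "z": 0, "rx": 0, "ry": 0, "rz": 0, "grip": 0.6},
  {"x": 0, "y": 0, "z": -0.2, "rx": 0, "ry": 0, "rz": 0, "grip": 0.9},
  {"x": 0, "y": 0, "z": -0.9, "rx": 0, "ry": 0, "rz": 0, "grip": 0.9},
  {"x": 0, "y": 0, "z": -1, "rx": 0, "ry": 0, "rz": 0, "grip": 0.9},
])

```text
time_s: 13.0
position: [453.3, -12.1, 92.6]
orientation: [-0.0, 0.712, 0.702, -0.0]
contact_force: [0.7, 0.3, -0.4]
grip_width: 76.8
gripper_force: 0.0
```

```bash
python3 go.py 647.3 210.1 150 81.5; python3 - <<'E'
from h import *
b,d,p=save('top','t6'); z=np.load('pics/t6.npz')
def c(u,v): return cv2.resize(b[v:v+60,u:u+80],(400,300),interpolation=cv2.INTER_CUBIC)
cv2.imwrite('pics/j6.png',np.hstack([c(165,105),c(240,180)]))
E
```

```text
t 13.0 pos [453.3 -12.1  92.6] yaw 89.13 tilt z [-0.001 -0.    -1.   ] F [ 0.7  0.3 -0.4] M [ 0.   -0.03  0.02] w 76.8 gf 0.0 q [-0.41  0.32  0.41  2.2  -0.2   0.66  0.13]
shift now-frame [ 5.628  4.763 -1.44 ] target-frame [ 6.211  3.975 -1.434] turn [-0.0006  0.0002  0.0848]
```

View pics/j6.png

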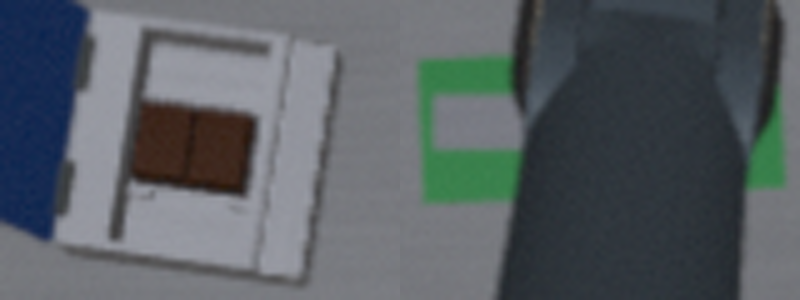

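The top view shows the cover fully open to the left, the bar in the cavity (mosaic ~(193,148)), and the spatula still on the green mat (arm over it).

Call:
send_rows([
  {"x": 0, "y": 0, "z": -0.7, "rx": 0, "ry": 0, "rz": 0.04, "grip": 0.8},
  {"x": 0, "y": 0, "z": -0.7, "rx": 0, "ry": 0, "rz": 0.045, "grip": 0.8},
  {"x": 0.8, "y": 0.65, "z": 0, "rx": 0, "ry": 0, "rz": 0, "grip": 0.8},
  {"x": 0.8, "y": 0.65, "z": 0, "rx": 0, "ry": 0, "rz": 0, "grip": 0.8},
  {"x": 0.8, "y": 0.65, "z": 0, "rx": 0, "ry": 0, "rz": 0, "grip": 0.8},
  {"x": 0.8, "y": 0.65, "z": 0, "rx": 0, "ry": 0, "rz": 0, "grip": 0.8},
  {"x": 0.8, "y": 0.65, "z": 0, "rx": 0, "ry": 0, "rz": 0, "grip": 0.8},
  {"x": 0.7, "y": 0.65, "z": 0, "rx": 0, "ry": 0, "rz": 0, "grip": 0.8},
  {"x": 0, "y": 0, "z": 0, "rx": 0, "ry": 0, "rz": 0, "grip": 0.8},
  {"x": 0, "y": 0, "z": 0, "rx": 0, "ry": 0, "rz": 0, "grip": 0.8},
])

```text
time_s: 14.3
position: [635.1, 150.0, 147.5]
orientation: [-0.0, 0.758, 0.652, -0.001]
contact_force: [-0.2, -0.6, 0.7]
grip_width: 68.3
gripper_force: 0.0
```

```bash
cat > bar.py <<'E'
# bar.py name zmin zmax x0 x1 y0 y1: brown top face at known height from the wrist camera
from h import *
import sys
n=sys.argv[1]; H,x0,x1,y0,y1=map(float,sys.argv[2:7])
b,d,p=save('wrist',n); z=np.load(f'pics/{n}.npz')
h=cv2.cvtColor(b,cv2.COLOR_BGR2HSV); m=((h[...,2]<110)&((h[...,0]<18)|(h[...,0]>172))&(h[...,1]>80))
Z=[(u,v,*pt(z,u,v)) for v,u in np.argwhere(m) if d[v,u]>0]
Z=np.array(Z); k=(abs(Z[:,4]-H)<7)&(Z[:,2]>x0)&(Z[:,2]<x1)&(Z[:,3]>y0)&(Z[:,3]<y1); Z=Z[k]
q=np.array([pt(z,u,v,H)[:2] for u,v in Z[:,:2]]).astype(np.float32)
(c,s,a)=cv2.minAreaRect(q); print('n',len(q),'centre',np.round(c,1),'size',np.round(s,1),'angle',round(a,1),'z med',np.median(Z[:,4]).round(1))
pca=np.linalg.svd(q-q.mean(0),full_matrices=False)[2][0]; print('mean',q.mean(0).round(1),'long axis',np.degrees(np.arctan2(pca[1],pca[0])).round(1)%180)
E
python3 bar.py w6 36 590 700 150 270; python3 go.py 647.3 210.1 11 81.5
```

```text
n 3058 centre [649.3 212.6] size [57.4 40.1] angle 80.4 z med 36.7
mean [648.9 214.1] long axis 79.2
t 14.35 pos [635.  149.6 147.6] yaw 81.42 tilt z [-0.001 -0.001 -1.   ] F [ 0.1  0.1 -0.6] M [-0.    0.01  0.04] w 68.4 gf 0.0 q [-0.59  0.53  0.41  1.69 -0.25  0.97 -0.23]
shift now-frame [1.543 0.081 3.413] target-frame [1.541 0.081 3.414] turn [-0.0004  0.0004 -0.0009]
```

View pics/w6.png

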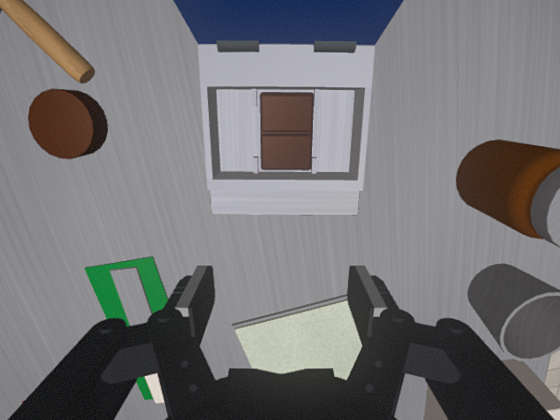

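The wrist view shows the bar at (260–313, 92–170) centred between four lugs, with free room beside both long sides. Descending onto it.

Call:
send_rows([
  {"x": 0.8, "y": 0.06, "z": 0, "rx": 0, "ry": 0, "rz": 0, "grip": 0.8},
  {"x": 0.8, "y": 0.05, "z": 0, "rx": 0, "ry": 0, "rz": 0, "grip": 0.8},
  {"x": 0, "y": 0, "z": 0.9, "rx": 0, "ry": 0, "rz": 0, "grip": 0.8},
  {"x": 0, "y": 0, "z": 0.9, "rx": 0, "ry": 0, "rz": 0, "grip": 0.8},
  {"x": 0, "y": 0, "z": 0.8, "rx": 0, "ry": 0, "rz": 0, "grip": 0.8},
  {"x": 0, "y": 0, "z": 0.5, "rx": 0, "ry": 0, "rz": 0, "grip": 0.8},
  {"x": 0, "y": 0, "z": 0.25, "rx": 0, "ry": 0, "rz": 0, "grip": 0.8},
  {"x": 0, "y": 0, "z": 0.05, "rx": 0, "ry": 0, "rz": 0, "grip": 0.8},
  {"x": 0, "y": 0, "z": 0, "rx": 0, "ry": 0, "rz": 0, "grip": 0.8},
  {"x": 0, "y": 0, "z": 0, "rx": 0, "ry": 0, "rz": 0, "grip": 0.6},
], newtons=40)

```text
time_s: 15.6
position: [650.3, 213.7, 12.6]
orientation: [0.0, 0.758, 0.653, 0.001]
contact_force: [0.8, 0.3, -0.2]
grip_width: 52.5
gripper_force: 0.0
```

```bash
python3 go.py 648.7 212.3 12 81.5
```

```text
t 15.6 pos [650.3 213.7  12.6] yaw 81.49 tilt z [ 0.002  0.001 -1.   ] F [ 0.8  0.3 -0.2] M [-0.04  0.02 -0.02] w 52.5 gf 0.0 q [-0.61  0.74  0.34  1.69 -0.33  0.77 -0.26]
shift now-frame [-0.041 -0.034  0.015] target-frame [-0.041 -0.034  0.015] turn [ 0.001  -0.0006 -0.0001]
```

Close, then lift straight up.

Call:
send_rows([
  {"x": -0.03, "y": -0.03, "z": 0, "rx": 0, "ry": 0, "rz": 0, "grip": 0.55},
  {"x": 0, "y": 0, "z": 0, "rx": 0, "ry": 0, "rz": 0, "grip": 0.2},
  {"x": 0, "y": 0, "z": 0, "rx": 0, "ry": 0, "rz": 0, "grip": 0.2},
  {"x": 0, "y": 0, "z": 0, "rx": 0, "ry": 0, "rz": 0, "grip": 0.2},
  {"x": 0, "y": 0, "z": 0, "rx": 0, "ry": 0, "rz": 0, "grip": 0.2},
  {"x": 0, "y": 0, "z": -0.1, "rx": 0, "ry": 0, "rz": 0, "grip": 0.2},
  {"x": 0, "y": 0, "z": -0.3, "rx": 0, "ry": 0, "rz": 0, "grip": 0.2},
  {"x": 0, "y": 0, "z": -0.7, "rx": 0, "ry": 0, "rz": 0, "grip": 0.2},
  {"x": 0, "y": 0, "z": -0.9, "rx": 0, "ry": 0, "rz": 0, "grip": 0.2},
  {"x": 0, "y": 0, "z": -0.5, "rx": 0, "ry": 0, "rz": 0, "grip": 0.2},
])

```text
time_s: 16.85
position: [649.1, 212.6, 113.9]
orientation: [0.0, 0.758, 0.653, 0.001]
contact_force: [0.6, 0.4, -1.3]
grip_width: 42.9
gripper_force: 42.6
```

```bash
python3 go.py 643.4 -48.1 60 81.5
```

```text
t 16.85 pos [649.1 212.6 113.9] yaw 81.49 tilt z [ 0.003  0.001 -1.   ] F [ 0.6  0.4 -1.3] M [-0.03 -0.05  0.02] w 42.9 gf 42.6 q [-0.64  0.61  0.39  1.64 -0.27  0.94 -0.3 ]
shift now-frame [-6.469  0.821  1.34 ] target-frame [-6.468  0.823  1.346] turn [ 0.0015 -0.0009 -0.0001]
```

Call:
send_rows([
  {"x": -0.8, "y": 0.1, "z": 0, "rx": 0, "ry": 0, "rz": 0, "grip": 0.2},
  {"x": -0.9, "y": 0.1, "z": 0, "rx": 0, "ry": 0, "rz": 0, "grip": 0.2},
  {"x": -0.95, "y": 0.12, "z": 0, "rx": 0, "ry": 0, "rz": 0, "grip": 0.2},
  {"x": -0.95, "y": 0.12, "z": 0, "rx": 0, "ry": 0, "rz": 0, "grip": 0.2},
  {"x": -0.95, "y": 0.12, "z": 0.3, "rx": 0, "ry": 0, "rz": 0, "grip": 0.2},
  {"x": -0.95, "y": 0.12, "z": 0.3, "rx": 0, "ry": 0, "rz": 0, "grip": 0.2},
  {"x": -0.95, "y": 0.12, "z": 0.3, "rx": 0, "ry": 0, "rz": 0, "grip": 0.2},
  {"x": 0, "y": 0, "z": 0.3, "rx": 0, "ry": 0, "rz": 0.1, "grip": 0.2},
  {"x": 0, "y": 0, "z": 0.2, "rx": 0, "ry": 0, "rz": 0.1, "grip": 0.2},
  {"x": 0, "y": 0, "z": 0.1, "rx": 0, "ry": 0, "rz": 0.1, "grip": 0.2},
])

```text
time_s: 18.1
position: [641.1, -47.4, 50.7]
orientation: [-0.001, 0.89, 0.455, -0.001]
contact_force: [-0.4, 1.4, -0.6]
grip_width: 43.1
gripper_force: 42.6
```

Call:
send_rows([
  {"x": 0, "y": 0, "z": 0.1, "rx": 0, "ry": 0, "rz": 0.1, "grip": 0.2},
  {"x": 0, "y": 0, "z": 0.1, "rx": 0, "ry": 0, "rz": 0.1, "grip": 0.2},
  {"x": 0, "y": 0, "z": 0.1, "rx": 0, "ry": 0, "rz": 0.1, "grip": 0.2},
  {"x": 0, "y": 0, "z": 0, "rx": 0, "ry": 0, "rz": 0.1, "grip": 0.2},
  {"x": 0, "y": 0, "z": 0, "rx": 0, "ry": 0, "rz": 0.1, "grip": 0.2},
  {"x": 0, "y": 0, "z": 0, "rx": 0, "ry": 0, "rz": 0.1, "grip": 0.2},
  {"x": 0, "y": 0, "z": 0, "rx": 0, "ry": 0, "rz": 0.1, "grip": 0.2},
  {"x": 0, "y": 0, "z": 0, "rx": 0, "ry": 0, "rz": 0, "grip": 0.2},
  {"x": 0, "y": 0, "z": 0, "rx": 0, "ry": 0, "rz": 0, "grip": 0.2},
  {"x": 0, "y": 0, "z": 0, "rx": 0, "ry": 0, "rz": 0, "grip": 0.2},
])

```text
time_s: 19.35
position: [641.7, -47.3, 39.5]
orientation: [-0.0, 0.997, -0.074, -0.0]
contact_force: [-0.1, 0.2, -0.8]
grip_width: 43.0
gripper_force: 42.6
```

```bash
python3 go.py 643.4 -48.1 13.5 -8
```

```text
t 19.35 pos [641.7 -47.3  39.5] yaw -8.44 tilt z [ 0.     0.001 -1.   ] F [-0.1  0.2 -0.8] M [ 0.07  0.01 -0.  ] w 43.0 gf 42.6 q [-0.5   0.76  0.76  1.8  -0.67  0.87 -1.14]
shift now-frame [0.045 0.013 0.651] target-frame [0.045 0.013 0.651] turn [-0.0003  0.     -0.0049]
```

Call:
send_rows([
  {"x": 0, "y": 0, "z": 0.3, "rx": 0, "ry": 0, "rz": 0, "grip": 0.2},
  {"x": 0, "y": 0, "z": 0.2, "rx": 0, "ry": 0, "rz": 0, "grip": 0.2},
  {"x": 0, "y": 0, "z": 0.08, "rx": 0, "ry": 0, "rz": 0, "grip": 0.2},
  {"x": 0, "y": 0, "z": 0.05, "rx": 0, "ry": 0, "rz": 0, "grip": 0.2},
  {"x": 0, "y": 0, "z": 0.03, "rx": 0, "ry": 0, "rz": 0, "grip": 0.2},
  {"x": 0, "y": 0, "z": 0, "rx": 0, "ry": 0, "rz": 0, "grip": 0.2},
  {"x": 0, "y": 0, "z": 0, "rx": 0, "ry": 0, "rz": 0, "grip": 0.2},
  {"x": 0, "y": 0, "z": 0, "rx": 0, "ry": 0, "rz": 0, "grip": 0.2},
  {"x": 0, "y": 0, "z": 0, "rx": 0, "ry": 0, "rz": 0, "grip": 0.2},
  {"x": 0, "y": 0, "z": 0, "rx": 0, "ry": 0, "rz": 0, "grip": 0.2},
])

```text
time_s: 20.6
position: [641.7, -47.3, 13.1]
orientation: [-0.0, 0.997, -0.074, 0.0]
contact_force: [0.5, -0.1, -0.4]
grip_width: 42.9
gripper_force: 42.6
```

Call:
send_rows([
  {"x": 0, "y": 0, "z": 0.015, "rx": 0, "ry": 0, "rz": 0, "grip": 0.2},
  {"x": 0, "y": 0, "z": 0.01, "rx": 0, "ry": 0, "rz": 0, "grip": 0.2},
  {"x": 0, "y": 0, "z": 0, "rx": 0, "ry": 0, "rz": 0, "grip": 0.2},
  {"x": 0, "y": 0, "z": 0, "rx": 0, "ry": 0, "rz": 0, "grip": 0.6},
  {"x": 0, "y": 0, "z": 0, "rx": 0, "ry": 0, "rz": 0, "grip": 0.8},
  {"x": 0, "y": 0, "z": 0, "rx": 0, "ry": 0, "rz": 0, "grip": 0.9},
  {"x": 0, "y": 0, "z": -0.4, "rx": 0, "ry": 0, "rz": 0, "grip": 1},
  {"x": 0, "y": 0, "z": -0.9, "rx": 0, "ry": 0, "rz": 0, "grip": 1},
  {"x": 0, "y": 0, "z": -0.9, "rx": 0, "ry": 0, "rz": -0.1, "grip": 1},
  {"x": 0, "y": 0, "z": -0.5, "rx": 0, "ry": 0, "rz": -0.1, "grip": 1},
])

```text
time_s: 21.85
position: [642.8, -48.0, 123.3]
orientation: [0.0, 0.996, 0.085, 0.002]
contact_force: [-0.3, 0.3, 0.2]
grip_width: 85.4
gripper_force: 0.0
```

Call:
send_rows([
  {"x": 0, "y": 0, "z": 0, "rx": 0, "ry": 0, "rz": -0.1, "grip": 1},
  {"x": 0, "y": 0, "z": 0, "rx": 0, "ry": 0, "rz": -0.1, "grip": 1},
  {"x": 0, "y": 0, "z": 0, "rx": 0, "ry": 0, "rz": -0.1, "grip": 1},
  {"x": 0, "y": 0, "z": 0, "rx": 0, "ry": 0, "rz": -0.1, "grip": 1},
  {"x": 0, "y": 0, "z": 0, "rx": 0, "ry": 0, "rz": -0.1, "grip": 1},
  {"x": 0, "y": 0, "z": 0, "rx": 0, "ry": 0, "rz": -0.1, "grip": 1},
  {"x": 0, "y": 0, "z": 0, "rx": 0, "ry": 0, "rz": -0.1, "grip": 1},
  {"x": 0, "y": 0, "z": 0, "rx": 0, "ry": 0, "rz": -0.1, "grip": 1},
  {"x": -1, "y": 0, "z": 0, "rx": 0, "ry": 0, "rz": 0, "grip": 1},
  {"x": -1, "y": 0, "z": 0, "rx": 0, "ry": 0, "rz": 0, "grip": 1},
])

```text
time_s: 23.1
position: [630.1, -127.5, 121.3]
orientation: [0.001, 0.757, 0.653, 0.0]
contact_force: [0.7, -0.1, -0.8]
grip_width: 85.2
gripper_force: 0.0
```

```bash
python3 bar.py w7 36 590 700 -110 10; python3 go.py 641.7 -47.3 13 81.6
```

```text
n 4235 centre [642.1 -47.7] size [39.9 58.9] angle 81.5 z med 36.7
mean [641.9 -47.3] long axis 172.5
t 23.15 pos [ 628.1 -136.1  121.9] yaw 81.01 tilt z [ 0.001 -0.006 -1.   ] F [-1.5 -5.8  1.1] M [-0.35  0.12 -0.02] w 84.9 gf 0.0 q [-0.17  0.55  0.45  1.74 -0.29  0.91  0.24]
shift now-frame [ 2.263 -0.017  2.709] target-frame [2.247 0.012 2.722] turn [ 0.0013  0.0038 -0.0066]
```

View pics/w7.png

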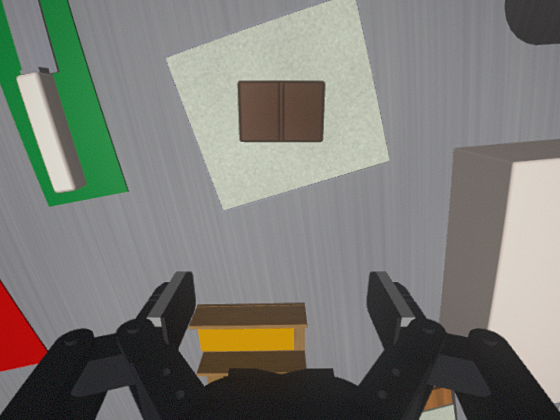

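The bar lies flat on the board at (238–324, 81–142), and the spatula lies flat on the green mat. Returning over the bar and descending to its ends.

Call:
send_rows([
  {"x": 0.6, "y": 0, "z": 0, "rx": 0, "ry": 0, "rz": 0, "grip": 1},
  {"x": 0.9, "y": 0, "z": 0, "rx": 0, "ry": 0, "rz": 0, "grip": 1},
  {"x": 0.5, "y": 0, "z": 0, "rx": 0, "ry": 0, "rz": 0, "grip": 1},
  {"x": 0, "y": 0, "z": 0.6, "rx": 0, "ry": 0, "rz": 0, "grip": 1},
  {"x": 0, "y": 0, "z": 0.6, "rx": 0, "ry": 0, "rz": 0, "grip": 1},
  {"x": 0, "y": 0, "z": 0.4, "rx": 0, "ry": 0, "rz": 0, "grip": 1},
  {"x": 0, "y": 0, "z": 0.2, "rx": 0, "ry": 0, "rz": 0, "grip": 1},
  {"x": 0, "y": 0, "z": 0, "rx": 0, "ry": 0, "rz": 0, "grip": 1},
  {"x": 0, "y": 0, "z": 0, "rx": 0, "ry": 0, "rz": 0, "grip": 1},
  {"x": 0, "y": 0, "z": 0, "rx": 0, "ry": 0, "rz": 0, "grip": 1},
])

```text
time_s: 24.4
position: [642.2, -47.5, 48.9]
orientation: [0.0, 0.758, 0.653, 0.001]
contact_force: [0.1, 0.4, -0.1]
grip_width: 85.3
gripper_force: 0.0
```

```bash
python3 go.py 642 -47.6 6 81.8
```

```text
t 24.4 pos [642.2 -47.5  48.9] yaw 81.49 tilt z [ 0.001  0.    -1.   ] F [ 0.1  0.4 -0.1] M [-0.    0.03  0.06] w 85.3 gf 0.0 q [-0.27  0.64  0.4   1.78 -0.34  0.78  0.15]
shift now-frame [-0.005 -0.007  1.072] target-frame [-0.004 -0.006  1.072] turn [ 0.0009 -0.0002 -0.0034]
```

Call:
send_rows([
  {"x": 0, "y": 0, "z": 0.4, "rx": 0, "ry": 0, "rz": 0, "grip": 1},
  {"x": 0, "y": 0, "z": 0.35, "rx": 0, "ry": 0, "rz": 0, "grip": 1},
  {"x": 0, "y": 0, "z": 0.2, "rx": 0, "ry": 0, "rz": 0, "grip": 1},
  {"x": 0, "y": 0, "z": 0.1, "rx": 0, "ry": 0, "rz": 0, "grip": 1},
  {"x": 0, "y": 0, "z": 0.02, "rx": 0, "ry": 0, "rz": 0, "grip": 1},
  {"x": 0, "y": 0, "z": 0, "rx": 0, "ry": 0, "rz": 0, "grip": 0.85},
  {"x": 0, "y": 0, "z": 0, "rx": 0, "ry": 0, "rz": 0, "grip": 0.5},
  {"x": 0, "y": 0, "z": 0, "rx": 0, "ry": 0, "rz": 0, "grip": 0.5},
  {"x": 0, "y": 0, "z": 0, "rx": 0, "ry": 0, "rz": 0, "grip": 0.5},
  {"x": 0, "y": 0, "z": 0, "rx": 0, "ry": 0, "rz": 0, "grip": 0.5},
])

```text
time_s: 25.65
position: [642.3, -47.5, 6.0]
orientation: [0.0, 0.758, 0.653, 0.001]
contact_force: [-0.1, 0.4, 4.9]
grip_width: 62.9
gripper_force: 46.0
```

```bash
python3 go.py 573.6 -259 100 82.5
```

```text
t 25.65 pos [642.3 -47.5   6. ] yaw 81.49 tilt z [ 0.001  0.    -1.   ] F [-0.1  0.4  4.9] M [-0.03  0.12 -0.04] w 62.9 gf 46.0 q [-0.25  0.7   0.37  1.8  -0.36  0.71  0.17]
shift now-frame [-5.483 -0.913 -2.353] target-frame [-5.466 -1.013 -2.35 ] turn [ 0.0008 -0.0002 -0.0112]
```

Call:
send_rows([
  {"x": 0, "y": 0, "z": -0.4, "rx": 0, "ry": 0, "rz": 0, "grip": 0.5},
  {"x": 0, "y": 0, "z": -0.9, "rx": 0, "ry": 0, "rz": -0.01, "grip": 0.5},
  {"x": -0.5, "y": 0, "z": -1, "rx": 0, "ry": 0, "rz": 0, "grip": 0.5},
  {"x": -1, "y": -0.2, "z": 0, "rx": 0, "ry": 0, "rz": 0, "grip": 0.5},
  {"x": -1, "y": -0.2, "z": 0, "rx": 0, "ry": 0, "rz": 0, "grip": 0.5},
  {"x": -1, "y": -0.2, "z": 0, "rx": 0, "ry": 0, "rz": 0, "grip": 0.5},
  {"x": -1, "y": -0.2, "z": 0, "rx": 0, "ry": 0, "rz": 0, "grip": 0.5},
  {"x": -1, "y": -0.2, "z": 0, "rx": 0, "ry": 0, "rz": 0, "grip": 0.5},
  {"x": -1, "y": 0, "z": 0, "rx": 0, "ry": 0, "rz": 0, "grip": 0.5},
  {"x": -0.3, "y": 0, "z": 0, "rx": 0, "ry": 0, "rz": 0, "grip": 0.5},
])

```text
time_s: 26.9
position: [564.4, -315.2, 97.9]
orientation: [0.001, 0.754, 0.657, -0.001]
contact_force: [0.1, -0.2, -0.8]
grip_width: 63.2
gripper_force: 45.3
```

```bash
python3 go.py 573.6 -259 100 82.5; python3 -c "
from h import *
save('wrist','w8a');b,d,p=save('wrist','w8')
cv2.imwrite('pics/w8b.png',cv2.resize(b[:300,80:480],(800,600),interpolation=cv2.INTER_CUBIC))"; python3 go.py 573.6 -259 100 82.5
```

```text
t 26.9 pos [ 564.4 -315.2   97.9] yaw 82.12 tilt z [-0.    -0.002 -1.   ] F [ 0.1 -0.2 -0.8] M [-0.01 -0.02 -0.02] w 63.2 gf 45.3 q [ 0.14  0.59  0.44  1.75 -0.31  0.87  0.57]
shift now-frame [ 1.423  0.035 -0.056] target-frame [ 1.422  0.044 -0.053] turn [-0.0001  0.0011 -0.0042]
t 27.0 pos [ 565.4 -313.    97.5] yaw 82.25 tilt z [-0. -0. -1.] F [-0.4  0.4 -1.4] M [ 0.02 -0.   -0.01] w 63.0 gf 45.3 q [ 0.14  0.59  0.43  1.75 -0.31  0.87  0.57]
shift now-frame [ 1.364  0.022 -0.064] target-frame [ 1.364  0.028 -0.064] turn [-0.0002  0.0002 -0.0028]
```

View pics/w8b.png

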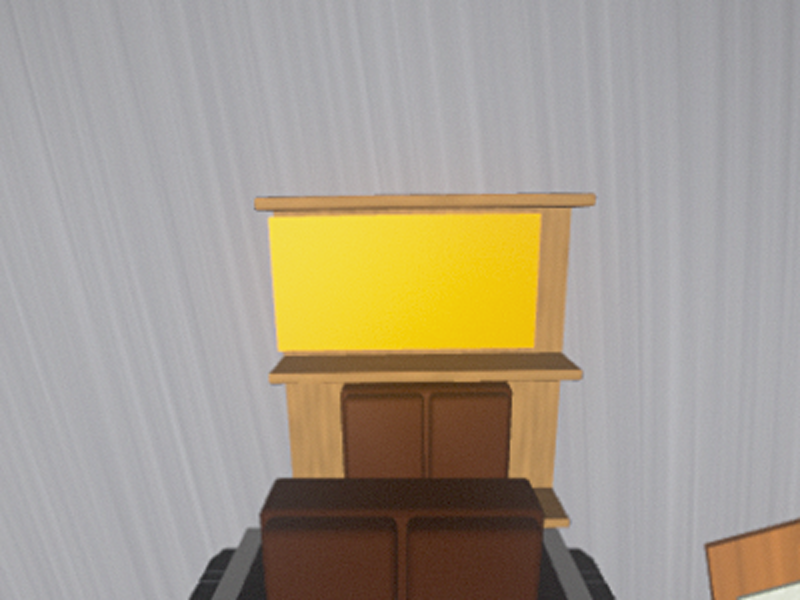

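The view shows the empty gold card with crop corners (269,214), (540,213), (534,348), (278,351); the bay walls' top edges run (257,209)–(595,205) and (285,354)–(565,352). The bar is held level.

```bash
python3 - <<'E'
from h import *
z=np.load('pics/w8.npz')
def f(n,L,h):
    q=np.array([pt(z,(a+.5)/2-.5+80,(b+.5)/2-.5,h)[:2] for a,b in L]);print(n,q.round(1).tolist(),q.mean(0).round(1));return q
q=f('card',[(269,214),(540,213),(534,348),(278,351)],5.5)
e=lambda a,b:(round(float(np.hypot(*(b-a))),1),round(float(np.degrees(np.arctan2(*(b-a)[::-1]))),1))
print([e(q[i],q[(i+1)%4]) for i in range(4)])
q=f('far wall inner/outer',[(257,208),(595,205),(257,198),(595,194)],34);print(e(q[0],q[1]))
q=f('near wall',[(270,383),(582,379),(285,354),(565,352)],34);print(e(q[0],q[1]))
# held bar top front edge
for a,b in [(265,515),(540,515),(275,480),(530,480),(395,560),(405,590)]: print(pt(z,(a)/2+80,b/2).round(1))
E
python3 go.py 574 -259 100 82.5
```

```text
card [[527.8, -225.2], [626.5, -238.5], [620.6, -288.6], [520.9, -276.0]] [ 573.9 -257.1]
[(99.6, -7.7), (50.4, -96.7), (100.4, 172.8), (51.3, 82.3)]
far wall inner/outer [[530.2, -223.8], [638.3, -237.7], [530.8, -220.8], [638.4, -234.4]] [ 584.4 -229.2]
(109.0, -7.4)
near wall [[522.5, -281.6], [631.2, -295.3], [529.8, -272.2], [625.7, -284.8]] [ 577.3 -283.5]
(109.5, -7.1)
[ 537.6 -291.   120.4]
[ 598.  -300.   119.2]
[ 536.9 -289.7  104.1]
[ 615.3 -345.3    5. ]
[ 565.  -302.8  125.9]
[ 565.6 -314.3  120.5]
t 27.0 pos [ 565.4 -313.    97.5] yaw 82.25 tilt z [-0. -0. -1.] F [-0.4  0.4 -1.4] M [ 0.02 -0.   -0.01] w 63.0 gf 45.3 q [ 0.14  0.59  0.43  1.75 -0.31  0.87  0.57]
shift now-frame [ 1.366  0.032 -0.064] target-frame [ 1.365  0.038 -0.064] turn [-0.0002  0.0002 -0.0028]
```

Call:
send_rows([
  {"x": 0.5, "y": 0.03, "z": 0, "rx": 0, "ry": 0, "rz": -0.003, "grip": 0.5},
  {"x": 0.6, "y": 0, "z": 0, "rx": 0, "ry": 0, "rz": 0, "grip": 0.5},
  {"x": 0.3, "y": 0, "z": 0.2, "rx": 0, "ry": 0, "rz": 0, "grip": 0.5},
  {"x": 0, "y": 0, "z": 0.5, "rx": 0, "ry": 0, "rz": 0, "grip": 0.5},
  {"x": 0, "y": 0, "z": 0.3, "rx": 0, "ry": 0, "rz": 0, "grip": 0.5},
  {"x": 0, "y": 0, "z": 0.1, "rx": 0, "ry": 0, "rz": 0, "grip": 0.5},
  {"x": 0, "y": 0, "z": 0, "rx": 0, "ry": 0, "rz": 0, "grip": 0.5},
  {"x": 0, "y": 0, "z": 0, "rx": 0, "ry": 0, "rz": 0, "grip": 0.5},
  {"x": 0, "y": 0, "z": 0, "rx": 0, "ry": 0, "rz": 0, "grip": 0.5},
  {"x": 0, "y": 0, "z": 0, "rx": 0, "ry": 0, "rz": 0, "grip": 0.5},
])

```text
time_s: 28.25
position: [574.7, -256.4, 53.6]
orientation: [0.0, 0.751, 0.66, 0.0]
contact_force: [-0.0, 0.6, -1.3]
grip_width: 63.2
gripper_force: 45.3
```

```bash
python3 go.py 574.2 -257.4 3.5 82.6
```

```text
t 28.25 pos [ 574.7 -256.4   53.6] yaw 82.66 tilt z [ 0.001 -0.    -1.   ] F [-0.   0.6 -1.3] M [0.03 0.03 0.  ] w 63.2 gf 45.3 q [ 0.06  0.62  0.4   1.82 -0.33  0.77  0.51]
shift now-frame [-0.026 -0.011  1.253] target-frame [-0.026 -0.01   1.253] turn [ 0.0004 -0.      0.0007]
```

Call:
send_rows([
  {"x": -0.02, "y": 0, "z": 0.3, "rx": 0, "ry": 0, "rz": 0, "grip": 0.5},
  {"x": 0, "y": 0, "z": 0.3, "rx": 0, "ry": 0, "rz": 0, "grip": 0.5},
  {"x": 0, "y": 0, "z": 0.3, "rx": 0, "ry": 0, "rz": 0, "grip": 0.5},
  {"x": 0, "y": 0, "z": 0.15, "rx": 0, "ry": 0, "rz": 0, "grip": 0.5},
  {"x": 0, "y": 0, "z": 0.1, "rx": 0, "ry": 0, "rz": 0, "grip": 0.5},
  {"x": 0, "y": 0, "z": 0.06, "rx": 0, "ry": 0, "rz": 0, "grip": 0.5},
  {"x": 0, "y": 0, "z": 0.03, "rx": 0, "ry": 0, "rz": 0, "grip": 0.5},
  {"x": 0, "y": 0, "z": 0, "rx": 0, "ry": 0, "rz": 0, "grip": 0.5},
  {"x": 0, "y": 0, "z": 0, "rx": 0, "ry": 0, "rz": 0, "grip": 0.5},
  {"x": 0, "y": 0, "z": 0, "rx": 0, "ry": 0, "rz": 0, "grip": 0.5},
])

```text
time_s: 29.5
position: [574.5, -257.2, 3.8]
orientation: [0.0, 0.751, 0.66, 0.0]
contact_force: [0.4, -0.4, -0.6]
grip_width: 63.1
gripper_force: 45.3
```

Just above the card. Lower a last half millimetre, release, rise.

Call:
send_rows([
  {"x": 0, "y": 0, "z": 0.015, "rx": 0, "ry": 0, "rz": 0, "grip": 0.5},
  {"x": 0, "y": 0, "z": 0.01, "rx": 0, "ry": 0, "rz": 0, "grip": 0.5},
  {"x": 0, "y": 0, "z": 0, "rx": 0, "ry": 0, "rz": 0, "grip": 0.5},
  {"x": 0, "y": 0, "z": 0, "rx": 0, "ry": 0, "rz": 0, "grip": 0.8},
  {"x": 0, "y": 0, "z": 0, "rx": 0, "ry": 0, "rz": 0, "grip": 1},
  {"x": 0, "y": 0, "z": 0, "rx": 0, "ry": 0, "rz": 0, "grip": 1},
  {"x": 0, "y": 0, "z": -0.3, "rx": 0, "ry": 0, "rz": 0, "grip": 1},
  {"x": 0, "y": 0, "z": -0.8, "rx": 0, "ry": 0, "rz": 0, "grip": 1},
  {"x": 0, "y": 0, "z": -1, "rx": 0, "ry": 0, "rz": 0, "grip": 1},
  {"x": 0, "y": 0, "z": -1, "rx": 0, "ry": 0, "rz": 0, "grip": 1},
])

```text
time_s: 30.75
position: [574.4, -257.2, 128.6]
orientation: [0.0, 0.751, 0.66, 0.0]
contact_force: [0.1, 0.3, 0.2]
grip_width: 85.1
gripper_force: 0.0
```

Call:
send_rows([
  {"x": -0.6, "y": 0, "z": -0.3, "rx": 0, "ry": 0, "rz": 0, "grip": 1},
  {"x": -0.9, "y": 0, "z": 0, "rx": 0, "ry": 0, "rz": 0, "grip": 1},
  {"x": -0.6, "y": 0, "z": 0, "rx": 0, "ry": 0, "rz": 0, "grip": 1},
  {"x": 0, "y": 0, "z": 0, "rx": 0, "ry": 0, "rz": 0, "grip": 1},
  {"x": 0, "y": 0, "z": 0, "rx": 0, "ry": 0, "rz": 0, "grip": 1},
  {"x": 0, "y": 0, "z": 0, "rx": 0, "ry": 0, "rz": 0, "grip": 1},
  {"x": 0, "y": 0, "z": 0, "rx": 0, "ry": 0, "rz": 0, "grip": 1},
  {"x": 0, "y": 0, "z": 0, "rx": 0, "ry": 0, "rz": 0, "grip": 1},
  {"x": 0, "y": 0, "z": 0, "rx": 0, "ry": 0, "rz": 0, "grip": 1},
  {"x": 0, "y": 0, "z": 0, "rx": 0, "ry": 0, "rz": 0, "grip": 1},
])

```text
time_s: 32.0
position: [563.7, -340.4, 138.7]
orientation: [-0.0, 0.751, 0.66, 0.0]
contact_force: [-0.4, -0.1, -0.1]
grip_width: 85.4
gripper_force: 0.0
```

```bash
python3 bar.py w9 33.5 520 630 -284 -232; python3 go.py; python3 cov.py s9; python3 -c "
from h import *
b=np.load('pics/w9.npz')['b'];t,_,_=save('top','t9')
cv2.imwrite('pics/j9.png',np.hstack([cv2.resize(b,(400,300)),cv2.resize(t[105:225,170:330],(400,300),interpolation=cv2.INTER_CUBIC)]))"
```

```text
n 2770 centre [ 577.8 -257.5] size [53.3 96.4] angle 83.0 z med 34.0
mean [ 583.6 -257.9] long axis 17.899994
t 32.05 pos [ 563.7 -340.4  138.7] yaw 82.66 tilt z [ 0.  0. -1.] F [-0.7 -0.2 -1. ] M [ 0.   -0.   -0.03] w 85.6 gf 0.0 q [ 0.16  0.56  0.46  1.69 -0.29  0.96  0.6 ]
blue n 1508 x [ 69.  86. 102.] z [ 53. 113. 170.]
angle -1.83
```

View pics/j9.png

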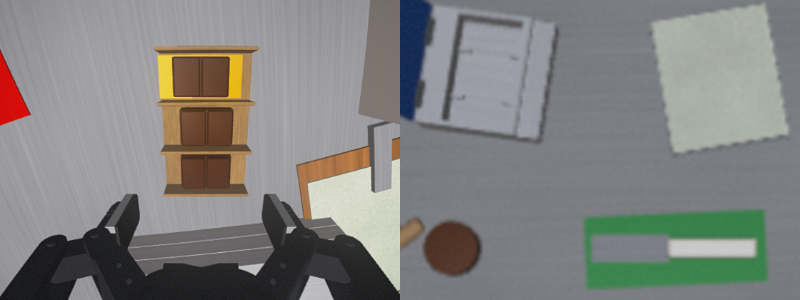

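The bar sits centred in the gold bay, at about (201,77) between card ends 158 and 242. The spatula is flat on the green mat, the cover is open at 1.83 rad, and nothing else moved. Handing in.

```bash
python3 -c "
from bench import ticket
print(ticket.sign_off())"
```

```text
the job is handed in; nothing more can be done
None
```

I completed every step and handed the job in at about 32 s of the 64 s limit: the cover is open at about 1.83 rad, the spatula is flat on the green mat, and the bar lies flat on the gold card; the sign-off returned no verdict.

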